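# Work a window profile past the clamp post into the saw's loading bay

### The job

Push the long white window profile along the table into the saw's loading bay: first push its right-hand end in behind the clamp post while its left-hand end still stands out of the bay, then push the left-hand end in, so that the profile lies flat against the fence along its whole length, between the two blue end stops. Only push it with the fingers: never lift or tip it, and leave the other things on the table where they are.

Things in the scene. Friction and masses are not known exactly. Their poses are not given: they have to be found in the camera images.
- profile: the piece to push: a length of white plastic window profile lying on the table, 240 mm long, 0.2 to 0.4 kg, sliding freely. Upside-down-T section: a base 40 mm wide, 28 mm high with upright sides, and a central rib 18 mm wide, to 38 mm height, with a blue strip along its top. Origin: middle of its underside; y along its length, z up
- profile_left (a point): middle of the profile's +y end face, 120 mm from its origin and 14 mm above the table (the end that starts at the robot's left, away from the post)
- profile_right (a point): middle of the profile's -y end face, 120 mm from its origin and 14 mm above the table (the end that starts at the robot's right, nearer the post)
- bay: fixed loading bay on the bare table: an aluminium fence 340 mm long, 45 mm high, red scale on top, and two blue end stops, 22 mm thick, 40 mm high, standing out 50 mm from the fence towards the robot, their inner faces 280 mm apart. Origin: on the table at the foot of the fence's near face, midway between the stops. x points into the fence, away from the robot, y left along the fence; yaw varies a little
- post: fixed round steel clamp post with an orange band near its top, 24 mm in diameter and 55 mm high, in front of the bay's right-hand part: its axis is 97 mm from the fence's face (85 mm clear) and 62 to 82 mm right of the bay's middle. Origin: centre of its foot; axes parallel to the bay's
- tape: bystander: yellow tape measure, 66 x 34 mm, 62 mm high, standing to the right. Origin: centre of its underside
- offcut: bystander: short white profile offcut, 60 mm long, 40 mm wide, 38 mm high, to the right of the bay. Origin: centre of its underside
- tin: bystander: low round green tin, 60 mm across, 50 mm high, behind the fence. Origin: centre of its underside
- cleaner: bystander: blue bottle with a white cap, 60 mm across, 170 mm high, to the left of the bay. Origin: centre of its underside
- screwdriver: bystander: screwdriver lying at the left. Origin: underside, near its middle
- wrench: bystander: wrench lying at the right. Origin: underside, near its middle
- mug: bystander: white mug, 80 mm across, 90 mm high, at the right. Origin: centre of its underside
There are look-alikes about, which are no part of the job. Of the things shaped like the profile, the white one is meant. There is more than one size of the post; the job needs the smaller.

How it is judged:
By the outcome, as a careful person would: the job done as asked, in the order asked, and still so for the second after the job is handed in, with the robot touching nothing.
It also fails if it takes over 72 s, if anything falls off the work surface, if the arm or the gripper's body presses on something with over 40 N, if the wrist force passes 120 N, or if a joint passes its speed limit or range.

### The arm

A 6-joint arm with a two-finger parallel gripper is mounted at the origin on the work surface. World frame = base frame: x ahead of the robot, y to its left, z up, the work surface at z = 0. Lengths are in m, angles in rad, forces in N, time in s.
With the tool pointing down it reaches from about 0.3 to 0.75 m from the base axis. Payload 8.5 kg.
Tool frame: the origin (TCP) lies between the finger pads; the fingertips stand 19 mm ahead of it and the grasp point (between the pads) is the TCP; y points along the fingers, z is the direction in which the jaws open and shut, and the axes are right-handed (so a half turn about y gives the same grasp; the last joint's range is limited). The gripper opens to 85 mm and grips with 20 to 120 N. Pads are 22 mm wide; open, the fingers measure 114 mm over their backs; the gripper's body (76 mm by 85 mm) begins 54 mm behind the grasp point. The pads swing forward as they close: fully open they stand 13 mm farther back than shut.
Start: joints at [-1.541, 0.381, 1.297, -0, 1.464, -0.215], TCP at [0.133, -0.534, 0.25] pointing down, gripper open.
Joint ranges: [-3.11, 3.11], [-0.89, 2.33], [0.22, 2.48], [-1.42, 4.56], [0.17, 2.85], [-2.88, 2.88]. Speed limits (rad/s): [2.39, 2.39, 3.14, 3.14, 3.14, 3.14].

### API

Orientations are given as [roll, pitch, yaw] about the fixed x, y, z axes, in that order (R = Rz(yaw) Ry(pitch) Rx(roll)).
In Python, from workcell import monitor, imaging, order gives the robot as it stands.
- The arm moves only by the shell command python3 -m crank 'ROWS' [FORCE]. ROWS is text: rows parted by semicolons, each of 5 numbers parted by spaces: the shift along the world's x, y, z in mm, then the turn about the world's z in rad, then the opening in per cent of the stroke, from 0 (shut) to 100 (fully open). In form: tx ty tz twist grip; .... A call has exactly 10 rows; each row is the pose to reach, as a shift and turn from the pose commanded when the call began; what a row does not reach only later rows make up. A row lasts 1/12 s, in which the tool goes at most 41.7 mm and 7.16 degrees, less where a joint would pass 70% of its speed; a pose out of reach is approached as far as the arm can. A call with a gripper value outside its range is refused whole. The fingers move at their own pace and stop on an object; FORCE is the grip in N (left out, the last holds). Time passes only in rows, so rows that repeat a pose let the fingers close, or fill a call up. It gives the time, the measured TCP pose, the force and the opening at its end, in the units of the state.
- monitor.get_state(): the state, without advancing time (a new reading comes with each control period).
- imaging.camera(name): name is "scene" or "top"; returns (picture, depth): 400x640x3 uint8, red, green, blue; 400x640 float32, m along the optical axis (not along the pixel's ray), 0 where there is no reading.
- imaging.camera_params(name): a dict with "camera_matrix" (3x3 intrinsics, pixels), "dist_coeffs" ([k1, k2, p1, p2, k3] as OpenCV has them; the pictures are not rectified), "origin" and "attitude" of the camera in the world. Camera axes: x right, y down, z forward; pixel columns grow to the right and rows downward; lengths in m; the calibration is good to about 2 mm. A picture is of the moment at which its call begins. camera_params takes no time and is no camera call.
- order.hand_in(): hands the job in, once; it reports no verdict.
The state is a dict: "time": time; "qpos": joint angles; "qvel": joint speeds; "effort": joint torques, N m; "ee_pos": TCP position; "tool_rot": TCP orientation; "ft_force": force on the tool from outside, world axes, zero at the start; "moment": the same for the moment, N m; "opening": finger opening in m.
Only numpy, scipy, OpenCV 4.12 (cv2) and the standard library are available. Lean on these libraries where they do the work, as an engineer would, in place of code of your own. Each camera call takes 0.05 s, during which the arm holds its last target.

## Working session

There is one attempt and no reset: what is moved stays moved. The work goes in short steps, Python scripts to look and compute and a shell command to move; the robot and the scene stay as the last step left them, time stands still between calls to the robot, and variables do not carry over. Pictures are saved under pics/ and viewed, and the job is handed in when it is done.

```bash
mkdir -p pics; ls
python3 - <<'E'
from workcell import monitor, imaging, order
import cv2, numpy as np
print(monitor.get_state())
for n in ["scene","top"]:
    p,d=imaging.camera(n); cv2.imwrite(f"pics/{n}0.png",p[:,:,::-1]); np.savez(f"{n}0.npz",p=p,d=d); print(imaging.camera_params(n))
E
```

```text
pics
{'time': 0.0, 'qpos': array([-1.54131424e+00,  3.81230832e-01,  1.29827175e+00,  1.46997905e-05,
        1.46362431e+00, -2.15308909e-01]), 'qvel': array([ 0.00042316, -0.00043518,  0.00119868,  0.00091912, -0.00039813,
       -0.00295718]), 'effort': array([-7.98943038e-04, -4.48471427e+01, -2.31278801e+01, -1.84901346e-04,
        4.81412470e-03, -1.02189540e-05]), 'ee_pos': array([ 0.13328271, -0.53332674,  0.24968936]), 'tool_rot': array([-1.57229202e+00,  3.42065138e-04, -2.89680350e+00]), 'ft_force': array([ 0.66761039,  0.30535488, -0.36452496]), 'moment': array([-0.01622965,  0.01283638, -0.02554915]), 'opening': 0.0855066921890903}
{'camera_matrix': array([[409.2781339 ,   0.        , 323.12810401],
       [  0.        , 409.2781339 , 203.54137552],
       [  0.        ,   0.        ,   1.        ]]), 'dist_coeffs': array([-0.05288107,  0.        ,  0.        ,  0.        ,  0.        ]), 'origin': array([ 1.27497454, -0.33989741,  0.77203633]), 'attitude': array([-2.27762064,  0.00474574,  1.1830581 ])}
{'camera_matrix': array([[371.57050229,   0.        , 321.57725767],
       [  0.        , 371.57050229, 205.5902135 ],
       [  0.        ,   0.        ,   1.        ]]), 'dist_coeffs': array([0.01856135, 0.        , 0.        , 0.        , 0.        ]), 'origin': array([0.43562434, 0.00189216, 1.13664382]), 'attitude': array([-3.10672849,  0.0033486 , -1.58665391])}
```

View pics/scene0.png

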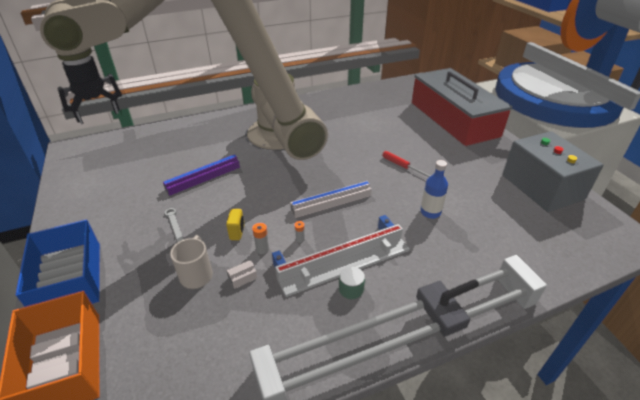

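View pics/top0.png

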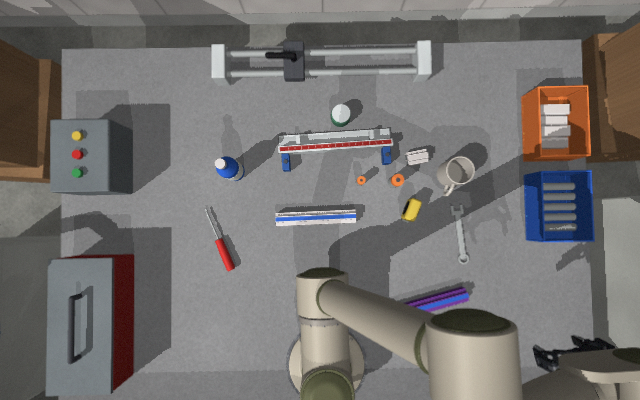

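The top picture shows the profile-shaped things: white with a blue strip at (316,216), and purple at (437,298). The white one is meant. There are two posts, at (361,180) and (398,180). The left one looks smaller and stands in front of the bay's right-hand part. I'll check this in an enlarged crop and measure it.

```bash
cat > h.py <<'E'
import cv2, numpy as np
from scipy.spatial.transform import Rotation as R
from workcell import monitor, imaging
def world(n,d):
    c=imaging.camera_params(n);K=c['camera_matrix']
    u,v=np.meshgrid(np.arange(640.),np.arange(400.))
    q=cv2.undistortPoints(np.stack([u.ravel(),v.ravel()],1)[:,None],K,c['dist_coeffs'])[:,0]
    P=np.c_[q,np.ones(len(q))]*d.reshape(-1,1)
    return (P@R.from_euler('xyz',c['attitude']).as_matrix().T+c['origin']).reshape(400,640,3)
def pix(n,X):
    c=imaging.camera_params(n);Rm=R.from_euler('xyz',c['attitude']).as_matrix().T
    return cv2.projectPoints(np.atleast_2d(X).astype(float),cv2.Rodrigues(Rm)[0],-Rm@c['origin'],c['camera_matrix'],c['dist_coeffs'])[0][:,0]
E
python3 - <<'E'
from h import *
z=np.load('top0.npz');p,d=z['p'],z['d']
cv2.imwrite('pics/crop0.png',cv2.resize(p[115:240,260:430,::-1],None,fx=4.6,fy=4.6,interpolation=cv2.INTER_CUBIC))
W=world('top',d)
print('table z',np.median(W[240:260,260:290,2]))
hsv=cv2.cvtColor(p,cv2.COLOR_RGB2HSV)
def rep(name,m):
    k,l,s,c=cv2.connectedComponentsWithStats(m.astype(np.uint8))
    for i in range(1,k):
        if s[i,4]>12:
            q=W[l==i]; q=q[q[:,2]>-0.02]
            print(name,s[i],'med',np.median(q,0).round(4),'lo',np.percentile(q,2,0).round(3),'hi',np.percentile(q,98,0).round(3))
h,s,v=hsv[...,0],hsv[...,1],hsv[...,2]
box=np.zeros((400,640),bool);box[115:240,260:430]=1
rep('blue',box&(h>100)&(h<130)&(s>110))
rep('red',box&((h<6)|(h>172))&(s>120))
rep('orange',box&(h>=6)&(h<18)&(s>120))
rep('white-profile',box&(W[...,2]>0.015)&(W[...,0]<0.47)&(W[...,1]>-.1))
rep('fence',box&(W[...,2]>0.03)&(W[...,0]>0.5))
print('minrect')
m=box&(W[...,2]>0.02)&(W[...,2]<.06)&(W[...,0]<0.47)&(W[...,1]>-.13)
print(cv2.minAreaRect((W[m][:,:2]*1000).astype(np.float32)))
E
```

```text
table z 0.0008668515112750796
blue [381 146  10  19 149] med [ 0.6183 -0.1874  0.0394] lo [ 0.598 -0.2    0.009] hi [ 0.646 -0.178  0.044]
blue [282 154   9  18 125] med [0.602  0.1086 0.04  ] lo [0.583 0.1   0.014] hi [0.629 0.12  0.045]
blue [276 214  80   7 304] med [0.44   0.0249 0.0393] lo [ 0.433 -0.09   0.035] hi [0.448 0.137 0.043]
red [336 140  55   7 193] med [ 0.6564 -0.1202  0.0463] lo [ 0.648 -0.197  0.042] hi [ 0.664 -0.043  0.05 ]
red [302 144  33   6 112] med [0.6496 0.0127 0.0463] lo [ 0.643 -0.034  0.042] hi [0.656 0.06  0.052]
red [280 146  21   5  78] med [0.6453 0.0953 0.0465] lo [0.545 0.036 0.042] hi [0.651 0.125 0.55 ]
orange [391 174  13  13 119] med [ 0.5423 -0.211   0.0784] lo [ 0.528 -0.229  0.06 ] hi [ 0.559 -0.196  0.083]
orange [357 176   9   9  57] med [ 0.5464 -0.1113  0.0544] lo [ 0.535 -0.123  0.007] hi [ 0.558 -0.1    0.059]
white-profile [ 275  209   81   17 1083] med [0.4397 0.0249 0.0315] lo [ 0.42  -0.091  0.025] hi [0.46  0.139 0.043]
fence [331 115  20  10 156] med [ 0.7304 -0.0538  0.0491] lo [ 0.718 -0.08   0.032] hi [ 0.741 -0.028  0.054]
fence [ 278  130  115   41 1277] med [ 0.6476 -0.0404  0.0444] lo [ 0.593 -0.2    0.033] hi [0.684 0.123 0.05 ]
fence [406 152  22  12 153] med [ 0.6161 -0.2796  0.0375] lo [ 0.6  -0.31  0.03] hi [ 0.628 -0.252  0.042]
fence [389 174  15  13 153] med [ 0.5422 -0.2088  0.0781] lo [ 0.528 -0.228  0.034] hi [ 0.559 -0.196  0.083]
fence [357 176   9   9  64] med [ 0.5463 -0.1111  0.0548] lo [ 0.535 -0.122  0.036] hi [ 0.558 -0.1    0.059]
minrect
((440.02386474609375, 24.33264923095703), (39.94293212890625, 239.140869140625), 1.6366310119628906)
```

View pics/crop0.png

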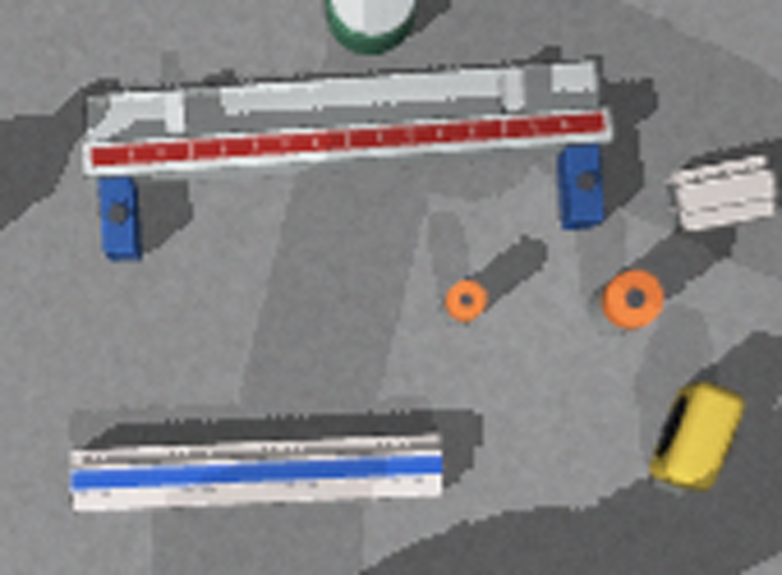

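The crop confirms it: the white profile with the blue strip is the piece, centre (0.440, 0.0245), 239x40 mm, yaw about 1.6°. The small orange post at (361,180) is 57 mm high with its axis at (0.546, -0.111), about 97 mm from the fence. The post at (398,180) is taller (80 mm), so it is the look-alike. The bay origin is about (0.640, -0.039) and its yaw about 3°.

Plan:
1. Turn the right end forward with the open fingers to about 20° in the bay frame.
2. Push it up to the entry line.
3. Slide it behind the post from the left end face.
4. Push the left end in.

```bash
python3 -m crank '26 30 0 0.02 100;53 60 0 0.04 100;80 91 0 0.06 100;106 121 0 0.08 100;133 152 0 0.1 100;160 182 0 0.12 100;186 212 0 0.14 100;213 243 0 0.155 100;240 273 0 0.155 100;260 300 0 0.155 100'; python3 -m crank '-5 40 0 0 100;-10 80 0 0 100;-15 120 0 0 100;-20 160 0 0 100;-27 195 0 0 100;-33 225 -10 0 100;-33 234 -50 0 100;-33 234 -90 0 100;-33 234 -130 0 100;-33 234 -150 0 100'
```

```text
time: 0.93
ee_pos: [0.3946, -0.2314, 0.2502]
tool_rot: [-1.571, 0.0, -2.741]
ft_force: [0.1, -0.2, -0.2]
opening: 0.0857
time: 1.77
ee_pos: [0.3585, 0.0013, 0.0974]
tool_rot: [-1.574, -0.003, -2.741]
ft_force: [-0.1, 0.2, -0.2]
opening: 0.0852
```

```bash
python3 -m crank '0 0 -25 0 100;0 0 -50 0 100;0 0 -65 0 100;0 0 -76 0 100;0 0 -76 0 100;0 0 -76 0 100;0 0 -76 0 100;0 0 -76 0 100;0 0 -76 0 100;0 0 -76 0 100'
python3 - <<'E'
from h import *
for n in ["top","scene"]:
    p,d=imaging.camera(n); q=p[115:300,230:430] if n=="top" else p[130:290,220:460]
    cv2.imwrite(f'pics/{n}1.png',cv2.resize(q[:,:,::-1],None,fx=3,fy=3,interpolation=cv2.INTER_CUBIC))
E
```

```text
time: 2.6
ee_pos: [0.3605, 0.0004, 0.0248]
tool_rot: [-1.57, 0.001, -2.742]
ft_force: [-0.5, -0.3, 0.3]
opening: 0.0854
```

View pics/top1.png

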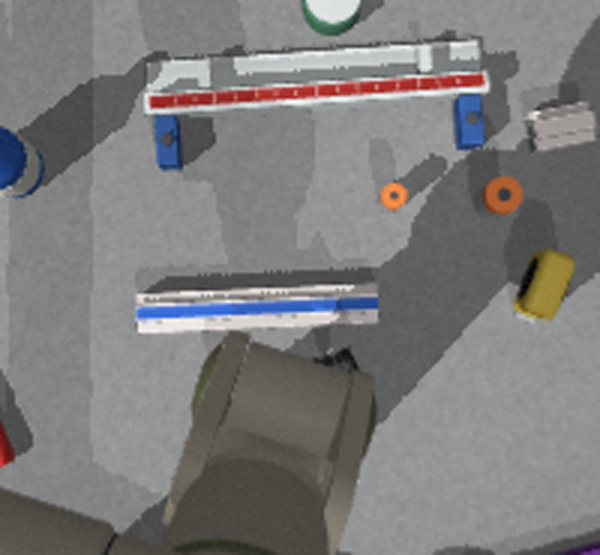

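View pics/scene1.png

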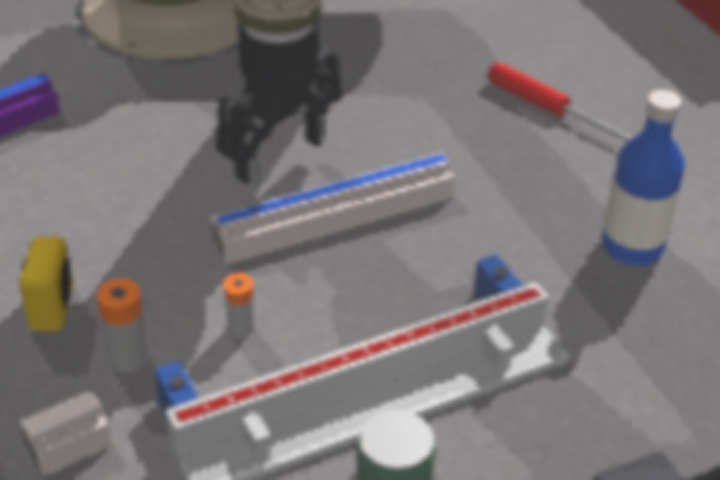

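The open fingers stand behind the profile's near face, with the right finger at about (345,358) in the enlarged crop and clear of everything. Now I push forward.

```bash
python3 -m crank '8 0 -2 0 100;16 0 -2 0 100;23 0 -2 0 100;29 0 -2 0 100;35 0 -2 0 100;41 0 -2 0 100;47 0 -2 0 100;53 0 -2 0 100;59 0 -2 0 100;64 0 -2 0 100'
cat > look.py <<'E'
import sys
from h import *
k=sys.argv[1]
B=np.array([.640,-.039]);a=float(np.radians(3.0))
ex=np.array([np.cos(a),np.sin(a)]);ey=np.array([-ex[1],ex[0]])
out=[]
for n in ["top","scene"]:
    p,d=imaging.camera(n); q=p[115:300,230:430] if n=="top" else p[130:290,220:460]
    out.append(cv2.resize(q[:,:,::-1],(400,370) if n=="top" else (400,267),interpolation=cv2.INTER_CUBIC))
    W=world(n,d)
    h,s,v=cv2.split(cv2.cvtColor(p,cv2.COLOR_RGB2HSV))
    m=(h>100)&(h<128)&(s>90)&(W[...,2]>.028)&(W[...,2]<.05)
    q=W[m][:,:2]; b=np.c_[(q-B)@ex,(q-B)@ey]*1000
    inb=(b[:,0]<5)&(b[:,0]>-260)&(b[:,1]>-134)&(b[:,1]<260)
    # exclude stops
    inb&=~((b[:,0]>-58)&(abs(b[:,1])>134))
    b=b[inb].astype(np.float32)
    if len(b)<20: print(n,'few',len(b)); continue
    # largest cluster
    im=np.zeros((300,420),np.uint8); im[(b[:,0]+270).astype(int),(b[:,1]+150).astype(int)]=1
    im=cv2.dilate(im,np.ones((9,9)));_,l=cv2.connectedComponents(im)
    lab=l[(b[:,0]+270).astype(int),(b[:,1]+150).astype(int)];big=np.argmax(np.bincount(lab));b=b[lab==big]
    vx,vy,x0,y0=cv2.fitLine(b,cv2.DIST_HUBER,0,.01,.01).ravel()
    if vy<0: vx,vy=-vx,-vy
    t=(b-[x0,y0])@[vx,vy]; lo,hi=np.percentile(t,[.5,99.5]); c=np.array([x0,y0])+(lo+hi)/2*np.array([vx,vy])
    dr=np.array([vx,vy])
    print(n,'bay mm: c',c.round(1),'len',round(hi-lo,1),'theta deg',round(float(np.degrees(np.arctan2(-vx,vy))),2),'L',(np.array([x0,y0])+hi*dr).round(1),'R',(np.array([x0,y0])+lo*dr).round(1))
st=monitor.get_state();q=st['ee_pos'][:2]-B
print('t',st['time'],'tcp bay',(q@ex*1000).round(1),(q@ey*1000).round(1),'z',st['ee_pos'][2].round(4),'world',(st['ee_pos'][:2]*1000).round(1),'yaw',st['tool_rot'][2].round(3),'F',st['ft_force'].round(1))
cv2.imwrite(f'pics/l{k}.png',np.hstack([out[0],cv2.copyMakeBorder(out[1],0,103,0,0,cv2.BORDER_CONSTANT)]))
E
python3 look.py 2
```

```text
time: 3.53
ee_pos: [0.425, 0.0004, 0.0223]
tool_rot: [-1.571, 0.0, -2.742]
ft_force: [-1.0, -0.3, 0.8]
opening: 0.0853
top bay mm: c [-162.4   -7.7] len 68.3 theta deg 7.66 L [-167.    26.1] R [-157.9  -41.5]
scene bay mm: c [-177.1   74.1] len 233.1 theta deg 9.88 L [-197.1  188.9] R [-157.1  -40.7]
t 3.6333 tcp bay -212.4 50.5 z 0.0223 world [4.253e+02 3.000e-01] yaw -2.742 F [-0.2 -1.1  0. ]
```

View pics/l2.png

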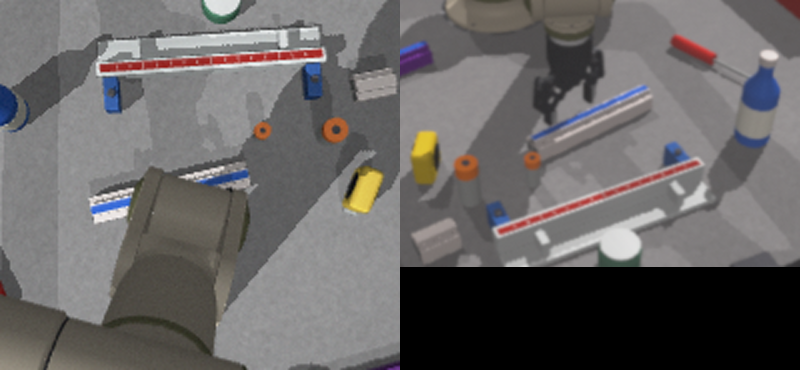

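```bash
python3 -m crank '6 2 0 0 100;12 4 0 0 100;18 6 0 0 100;24 8 0 0 100;30 11 0 0 100;36 14 0 0 100;41 16 0 0 100;46 18 0 0 100;51 20 0 0 100;55 22 0 0 100'
python3 look.py 3
```

```text
time: 4.47
ee_pos: [0.4798, 0.0226, 0.0223]
tool_rot: [-1.571, 0.0, -2.742]
ft_force: [-1.0, -0.3, 0.2]
opening: 0.0852
top bay mm: c [-165.5  186.1] len 43.5 theta deg 24.29 L [-174.4  206. ] R [-156.5  166.3]
scene bay mm: c [-131.9   92.1] len 231.2 theta deg 20.07 L [-171.5  200.7] R [-92.2 -16.5]
t 4.5667 tcp bay -156.5 69.9 z 0.0223 world [480.1  22.6] yaw -2.742 F [ 0.4 -0.5  0.9]
```

View pics/l3.png

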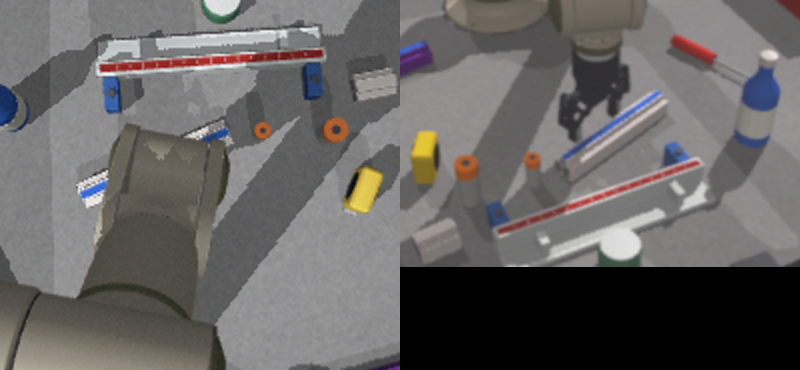

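```bash
python3 -m crank '5 2 0 0 100;10 4 0 0 100;15 6 0 0 100;20 8 0 0 100;24 10 0 0 100;26 11 0 0 100;26 11 0 0 100;10 5 0 0 100;-15 -6 0 0 100;-30 -12 30 0 100'
python3 -m crank '0 0 40 0 80;0 0 80 0 50;0 30 80 0 20;0 60 80 0 0;0 90 80 0 0;-10 130 80 0 0;-20 170 80 0 0;-25 200 80 0 0;-30 220 80 0 0;-30 220 80 0 0'
python3 look.py 4
```

```text
time: 5.4
ee_pos: [0.4456, 0.0105, 0.0493]
tool_rot: [-1.576, -0.007, -2.742]
ft_force: [-0.2, 0.8, -0.1]
opening: 0.085
time: 6.23
ee_pos: [0.4181, 0.2334, 0.1324]
tool_rot: [-1.571, 0.001, -2.738]
ft_force: [-0.1, -1.1, 1.3]
opening: 0.0002
top bay mm: c [-106.2  104. ] len 232.6 theta deg 19.92 L [-145.8  213.4] R [-66.5  -5.3]
scene bay mm: c [-105.7  102. ] len 235.8 theta deg 19.89 L [-145.8  212.8] R [-65.6  -8.9]
t 6.3333 tcp bay -206.5 281.0 z 0.1323 world [419.  230.8] yaw -2.74 F [-0.3  0.6  0. ]
```

View pics/l4.png

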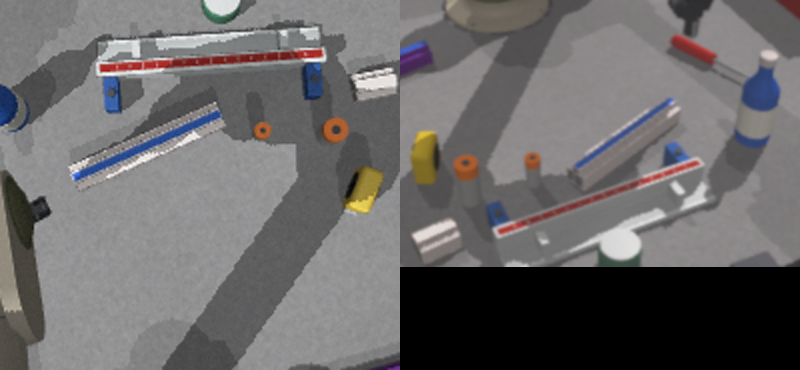

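The profile lies as planned: centre (-106, 103) in the bay frame at 19.9°, with both cameras agreeing. Next I bring the shut fingers behind its left end face.

```bash
python3 -m crank '20 -13 0 0 0;40 -26 0 0 0;51 -33 -20 0 0;51 -33 -50 0 0;51 -33 -75 0 0;51 -33 -95 0 0;51 -33 -104 0 0;51 -33 -104 0 0;51 -33 -104 0 0;51 -33 -104 0 0'
python3 look.py 5
```

```text
time: 7.17
ee_pos: [0.4711, 0.1972, 0.0295]
tool_rot: [-1.57, 0.002, -2.742]
ft_force: [-0.1, 0.4, 0.4]
opening: -0.0002
top bay mm: c [-102.    92.6] len 208.5 theta deg 19.97 L [-137.6  190.6] R [-66.4  -5.4]
scene bay mm: c [-105.4  101.6] len 233.2 theta deg 19.76 L [-144.8  211.3] R [-65.9  -8.2]
t 7.2667 tcp bay -156.5 245.0 z 0.0295 world [470.9 197.4] yaw -2.742 F [ 0.6 -0.   0.3]
```

View pics/l5.png

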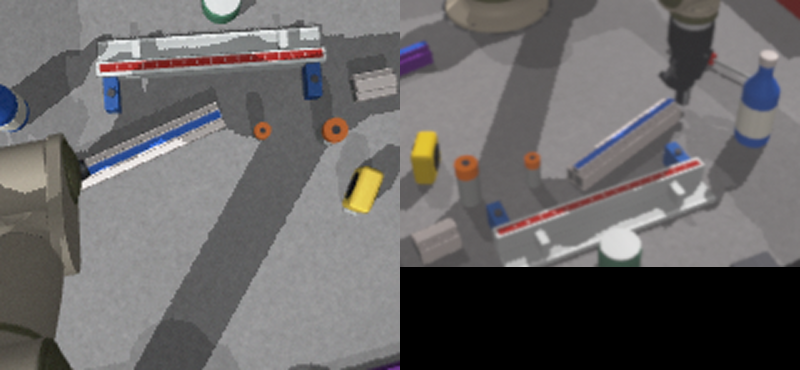

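```bash
python3 -m crank '3 -7 0 0 0;6 -14 0 0 0;9 -21 0 0 0;12 -29 0 0 0;15 -36 0 0 0;18 -43 0 0 0;21 -50 0 0 0;24 -57 0 0 0;27 -64 0 0 0;30 -71 0 0 0'
python3 look.py 6
```

```text
time: 8.1
ee_pos: [0.5006, 0.1257, 0.0283]
tool_rot: [-1.571, -0.0, -2.742]
ft_force: [-0.3, 1.5, 0.5]
opening: -0.0001
top bay mm: c [-77.4  23.6] len 189.5 theta deg 20.04 L [-109.9  112.6] R [-45.  -65.4]
scene bay mm: c [-84.7  42.7] len 232.5 theta deg 19.79 L [-124.1  152.1] R [-45.3 -66.7]
t 8.2 tcp bay -130.2 171.3 z 0.0283 world [501.  125.2] yaw -2.743 F [ 0.1  0.  -0.3]
```

View pics/l6.png

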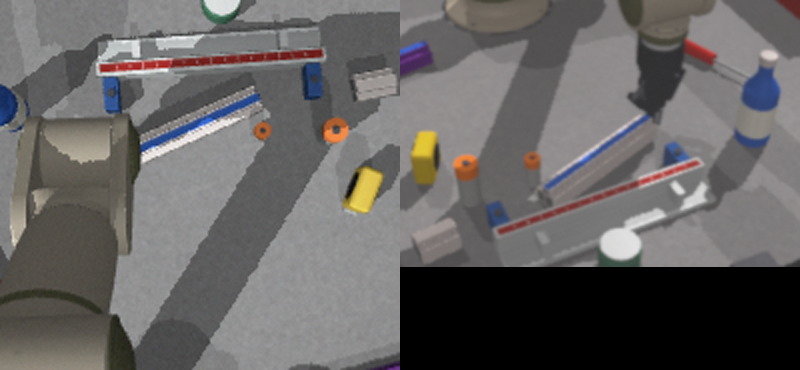

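```bash
python3 -m crank '3 -7 0 0 0;6 -14 0 0 0;9 -21 0 0 0;11 -27 0 0 0;14 -33 0 0 0;17 -39 0 0 0;19 -45 0 0 0;21 -50 0 0 0;21 -50 0 0 0;21 -50 0 0 0'
python3 look.py 7
```

```text
time: 9.03
ee_pos: [0.5214, 0.0761, 0.0284]
tool_rot: [-1.571, 0.0, -2.742]
ft_force: [-0.2, -0.2, -0.1]
opening: -0.0001
top bay mm: c [-56.6 -32.9] len 175.2 theta deg 20.0 L [-86.5  49.4] R [ -26.6 -115.2]
scene bay mm: c [-66.6  -6.6] len 234.4 theta deg 19.68 L [-106.1  103.7] R [ -27.1 -117. ]
t 9.1333 tcp bay -112.6 121.6 z 0.0284 world [521.2  76.5] yaw -2.742 F [-0.2 -0.9 -0.4]
```

View pics/l7.png

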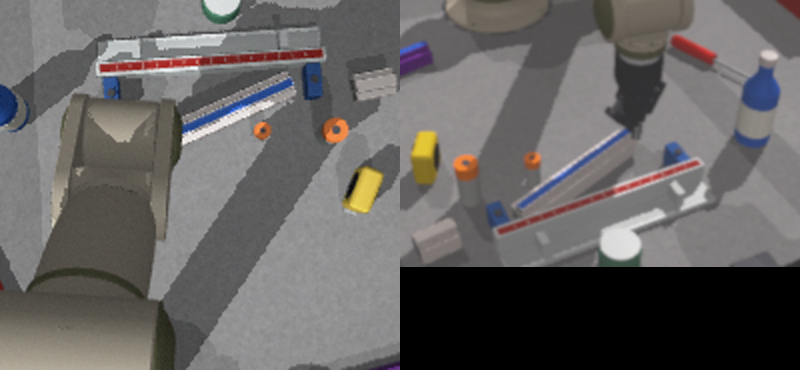

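The right end is now behind the post, with R at about (-27,-117). The left end still stands out at x = -106, beyond the stops' front at -50. I'll retract, swing over behind the left part of the near face, and align the jaws with the fence.

```bash
python3 -m crank '-6 14 0 0 0;-8 18 15 0 0;-8 18 50 0 0;-15 10 70 -0.05 0;-30 -20 70 -0.13 30;-45 -50 70 -0.21 60;-45 -78 70 -0.29 100;-40 -78 70 -0.35 100;-38 -78 45 -0.35 100;-38 -78 20 -0.35 100'
python3 -m crank '0 0 -15 0 100;0 0 -25 0 100;0 0 -25 0 100;0 0 -25 0 100;0 0 -25 0 100;0 0 -25 0 100;0 0 -25 0 100;0 0 -25 0 100;0 0 -25 0 100;0 0 -25 0 100'
python3 look.py 8
```

```text
time: 9.97
ee_pos: [0.4844, -0.0021, 0.0488]
tool_rot: [-1.57, 0.004, -3.093]
ft_force: [1.2, -0.3, -0.3]
opening: 0.0721
time: 10.8
ee_pos: [0.4834, -0.0016, 0.0235]
tool_rot: [-1.571, 0.0, -3.092]
ft_force: [-0.2, -0.2, 0.0]
opening: 0.0856
top bay mm: c [-56.  -34.5] len 173.7 theta deg 19.69 L [-85.2  47.3] R [ -26.7 -116.3]
scene bay mm: c [-66.9  -7.3] len 233.1 theta deg 19.89 L [-106.6  102.3] R [ -27.3 -116.9]
t 10.9 tcp bay -154.5 45.5 z 0.0234 world [483.3  -1.6] yaw -3.092 F [-0.3  0.  -0.4]
```

View pics/l8.png

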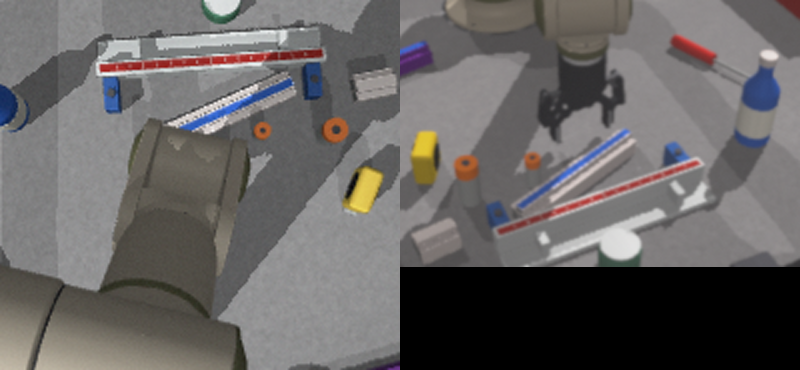

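```bash
python3 -m crank '7 0 0 0 100;14 1 0 0 100;21 1 0 0 100;28 1 0 0 100;35 2 0 0 100;41 2 0 0 100;47 2 0 0 100;52 3 0 0 100;57 3 0 0 100;62 3 0 0 100'
python3 look.py 9
```

```text
time: 11.73
ee_pos: [0.5457, 0.0015, 0.0233]
tool_rot: [-1.571, -0.0, -3.092]
ft_force: [-1.1, 0.1, -0.3]
opening: 0.0854
top bay mm: c [-39.4 -86.2] len 81.0 theta deg 6.77 L [-44.2 -46. ] R [ -34.7 -126.4]
scene bay mm: c [-48.4 -11.8] len 234.1 theta deg 6.2 L [-61.1 104.6] R [ -35.8 -128.2]
t 11.8333 tcp bay -91.6 45.2 z 0.0234 world [546.1   1.3] yaw -3.092 F [0.7 0.8 0.2]
```

View pics/l9.png

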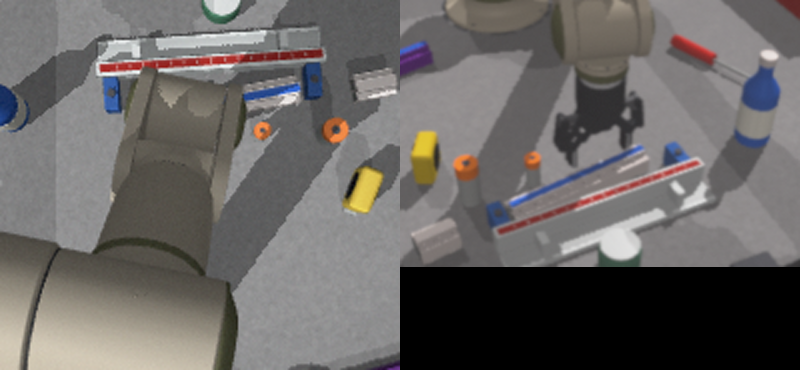

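```bash
python3 -m crank '4 0 0 0.01 100;8 0 0 0.02 100;12 1 0 0.03 100;16 1 0 0.04 100;20 1 0 0.05 100;24 1 0 0.05 100;28 1 0 0.05 100;31 2 0 0.05 100;34 2 0 0.05 100;36 2 0 0.05 100'
python3 look.py 10
```

```text
time: 12.67
ee_pos: [0.5816, 0.0035, 0.0233]
tool_rot: [-1.571, 0.0, -3.042]
ft_force: [-2.2, -0.0, 0.7]
opening: 0.0852
top bay mm: c [-21.3 -89.1] len 84.1 theta deg 0.7 L [-21.8 -47.1] R [ -20.8 -131.2]
scene bay mm: c [-22.7 -12.8] len 233.7 theta deg 0.8 L [-24.4 104. ] R [ -21.1 -129.7]
t 12.7667 tcp bay -56.0 45.4 z 0.0233 world [581.7   3.4] yaw -3.042 F [ 0.7 -0.2  0.3]
```

View pics/l10.png

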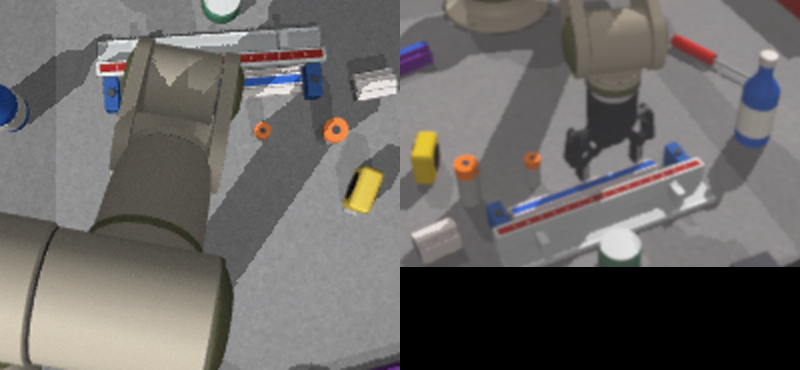

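```bash
python3 -m crank '1 0 0 0 100;2 0 0 -0.01 100;3 0 0 -0.02 100;4 0 0 -0.03 100;4 0 0 -0.04 100;5 0 0 -0.05 100;5 0 0 -0.05 100;6 0 0 -0.05 100;6 0 0 -0.05 100;6 0 0 -0.05 100'
python3 look.py 11
```

```text
time: 13.6
ee_pos: [0.587, 0.0033, 0.0233]
tool_rot: [-1.571, -0.001, -3.092]
ft_force: [-4.3, -1.3, 1.9]
opening: 0.0856
top bay mm: c [-19.8 -89.3] len 83.7 theta deg 0.21 L [-19.9 -47.4] R [ -19.6 -131.2]
scene bay mm: c [-20.3 -15.6] len 231.5 theta deg -0.13 L [-20.  100.1] R [ -20.6 -131.4]
t 13.7 tcp bay -50.8 45.1 z 0.0233 world [586.9   3.4] yaw -3.092 F [-4.3 -1.1  1.9]
```

```bash
python3 -m crank '0 0 0 0 100;1 0 0 0 100;1 0 0 0 100;1 0 0 0.01 100;2 0 0 0.02 100;2 0 0 0.02 100;2 0 0 0.01 100;2 0 0 0 100;2 0 0 0 100;2 0 0 0 100'
python3 look.py 12
```

```text
time: 14.53
ee_pos: [0.5871, 0.0034, 0.023]
tool_rot: [-1.571, -0.006, -3.091]
ft_force: [-13.0, -2.2, 5.6]
opening: 0.0855
top bay mm: c [-19.7 -89.4] len 83.5 theta deg -0.09 L [-19.6 -47.6] R [ -19.7 -131.1]
scene bay mm: c [-20.3 -15.1] len 232.5 theta deg -0.15 L [-20.  101.2] R [ -20.6 -131.4]
t 14.6333 tcp bay -50.6 45.1 z 0.023 world [587.1   3.4] yaw -3.091 F [-11.7  -2.6   7. ]
```

```bash
python3 -m crank '-2 0 0 0 100;-6 0 0 0 100;-15 -1 0 0 100;-30 -2 0 0 100;-45 -2 15 0 100;-60 -3 45 0 100;-80 -3 85 0 100;-110 -3 125 0 100;-140 -3 165 0 100;-170 -3 190 0 100'
python3 -m crank '0 -40 0 0 100;0 -80 0 0 100;0 -120 0 0 100;0 -160 0 0 100;0 -200 0 0 100;0 -230 0 0 100;0 -250 0 0 100;0 -250 0 0 100;0 -250 0 0 100;0 -250 0 0 100'
python3 look.py 13
python3 - <<'E'
from h import *
z=imaging.camera('top');p,d=z;W=world('top',d)
cv2.imwrite('pics/f.png',cv2.resize(p[115:200,260:410,::-1],None,fx=5,fy=5,interpolation=cv2.INTER_CUBIC))
E
```

```text
time: 15.47
ee_pos: [0.4311, 0.0004, 0.2037]
tool_rot: [-1.57, 0.004, -3.092]
ft_force: [0.3, -0.5, 0.1]
opening: 0.0856
time: 16.3
ee_pos: [0.4313, -0.2488, 0.2016]
tool_rot: [-1.571, 0.0, -3.091]
ft_force: [0.4, -0.1, 0.4]
opening: 0.0854
top bay mm: c [-19.6 -13.4] len 235.3 theta deg -0.0 L [-19.6 104.2] R [ -19.6 -131. ]
scene bay mm: c [-20.2 -14.8] len 234.6 theta deg 0.08 L [-20.4 102.5] R [ -20.  -132.1]
t 16.4 tcp bay -219.3 -198.3 z 0.2018 world [ 431.4 -248.5] yaw -3.09 F [-0.2 -0.2 -0.3]
```

View pics/l13.png

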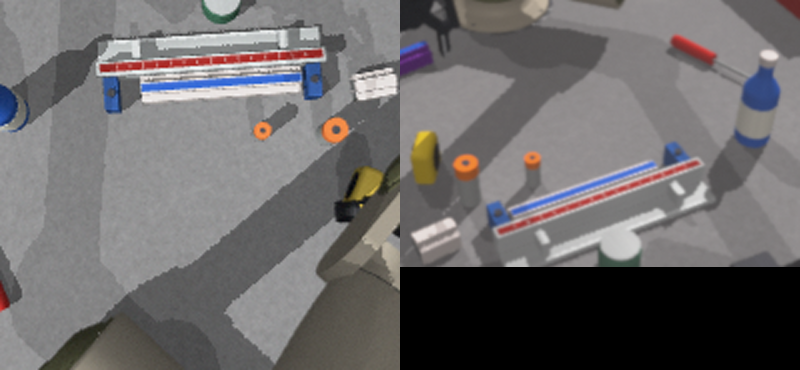

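View pics/f.png

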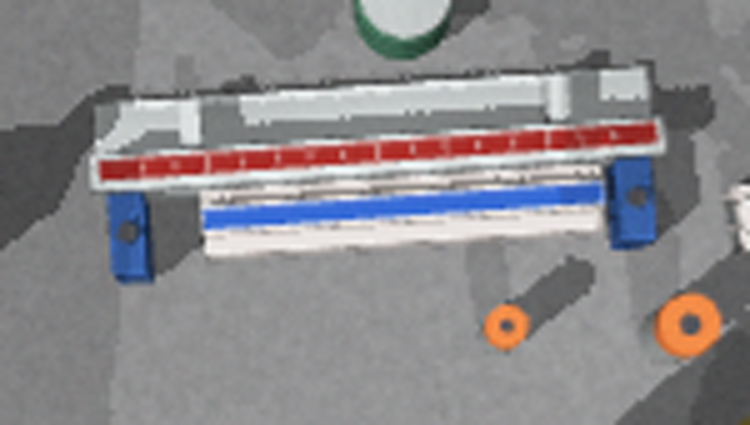

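In the enlarged top crop the profile, at x 205–600, lies parallel to the red scale and against the fence. A small gap shows at the right-hand stop. The other things stand where they were, and the arm is clear at z = 0.20.

Run:
```python
from workcell import order
print(order.hand_in())
```

```text
the job is handed in; nothing more can be done
None
```

The profile is in the bay, flat against the fence and between the two blue stops. I handed the job in at about 16.5 s of the 72 s allowed.

**How it went:** I turned the white profile right end forward with the open fingers. From its left end face I then slid the right end in behind the small post while the left end was still out. Last, I pushed the left end in and pressed the profile lightly against the fence, at about 13 N.

**Last checks:**
- **Fit:** both cameras put the profile's axis about 20 mm from the fence face, which is half its base width. Its angle to the fence is within 0.1°.
- **Stops:** the profile sits about 13–15 mm right of the bay's middle. That leaves about 5–7 mm to the right-hand stop and about 33–35 mm to the left-hand one.
- **Other things:** they look unmoved in the pictures, but I did not re-measure each one.
- **Disagreements:** while the arm partly hid the profile, the top camera's centre estimates were unusable, so I went by the scene camera. The two agreed to within about 2 mm once the view was clear.

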